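# Reglaze a site flood light

### The job

Fit the clear cover glass to the yellow flood light: swing the red retainer aside, lift the clear glass off its sloping rack holding it by its edges only (never touch the see-through face with the gripper), and lay it, without dropping it, flat in the light's frame and let go. Then swing the retainer fully back over the glass. Leave the amber glass and the other things on the bench alone.

Things in the scene. Friction and masses are not known exactly. Their poses are not given: they have to be found in the camera images.
- pane_center (a point): centre (mid-thickness) of the clear glass pane: loose, about 130 g, 140 x 58 x 6 mm, see-through with a 6 mm black border. x along its 140 mm length, up the slope, y across the width, z out of its upper face. Starts on a sloping rack at 28 deg from level, low end towards the robot at yaw 0. Its long edges overhang the rack 12 mm each side, free for 25 mm below.
- pane_face: the see-through face of the clear pane, 128 x 46 mm inside the black border; origin at the centre of the pane's underside, axes as the pane. The gripper must not touch it.
- rack_clear: aluminium sloping rack that holds the clear pane, fixed; foot 140 x 85 mm. Origin at the centre of its foot on the table, x towards the high end. The pane's underside centre is 95 mm above the origin. A 6 mm high stop is at the low end; lift the pane straight off the slope. An identical rack holds the amber glass.
- amber_center (a point): centre of the amber glass of the same size on the other rack; must not be touched.
- lamp_head: head of the flood light, fixed, yellow frame, tilted 25 deg, low end to the robot at yaw 0. Origin: centre of the seat plane, 115 mm up; x up the slope along the seat, y across, z out. Pane centre goes to (0, 0, 3) mm, length along x, either way round. 7 mm fences at ends (4 mm gap each) and corners (3.5 mm). For |x| < 48 mm sides are open: housing 38 mm wide, fingers fit beside the glass to 30 mm below.
- retainer (a joint): angle (rad) of the red retainer arm, turning about the lamp head's z at its x = 96, y = 0 mm. 0 = fully closed, pointing down the slope over the upper end of the glass, 3 mm above it; grows to 1.75 as it swings to the head's -y side. Seat is clear from about 1.4. Friction 0.06 N m, stays where left.
- retainer_knob (a point): grip point on the red upright knob of the retainer: cylinder 16 mm across, standing along the head's z, 43 mm from the pivot. The point is on the knob's axis, 34 mm above the seat plane, 14 mm below the knob's top and 21 mm above the arm's upper face. The arm is 16 mm wide.
- tape: yellow tape measure 75 x 40 x 34 mm, bystander, origin under its centre
- junction_box: steel junction box 100 x 100 x 40 mm, bystander, origin under its centre
- screwdriver: red screwdriver 200 mm, lying, bystander
- paint_can: small paint can 72 mm wide, 100 mm tall, bystander, origin under its centre
- wrench: wrench 190 mm, lying, bystander
- carton: cardboard carton 80 x 110 x 60 mm, bystander, origin under its centre
Mind the look-alikes: they are no part of the job. There is more than one size of the part that bears lamp_head; the job needs the smaller.

How it is judged:
On the way, in this order (a step that is already met when the one before it is completed fails the run):
1. the retainer is swung aside, clear of the seat (value of joint retainer above 1.3 rad), for 0.1 s.
2. the clear glass is lifted off its rack in the fingers (z of pane_center in the frame of rack_clear above 0.135 m and contact force between the fingers and pane above 1 N), for 0.2 s.
3. the clear glass lies in the light's frame, let go (x of pane_center in the frame of lamp_head between -0.007 and 0.007 m and y of pane_center in the frame of lamp_head between -0.007 and 0.007 m and z of pane_center in the frame of lamp_head between 0 and 0.0055 m and angle between the z axis of pane_center and the z axis of lamp_head, either way round below 0.05 rad and angle between the x axis of pane_center and the x axis of lamp_head, either way round below 0.08 rad and linear speed of pane below 0.02 m/s and contact force between the fingers and pane below 0.1 N), for 0.2 s.
At the end, for the whole second after the job is handed in: The clear glass lies flat in the light's frame: centre within 7 mm of the seat centre along and across, at most 2.5 mm above its seat, within 0.05 rad of flat and 0.08 rad of straight, at rest; the retainer is closed to within 0.17 rad; the amber glass has not moved more than 10 mm (x of pane_center in the frame of lamp_head between -0.007 and 0.007 m and y of pane_center in the frame of lamp_head between -0.007 and 0.007 m and z of pane_center in the frame of lamp_head between 0 and 0.0055 m and angle between the z axis of pane_center and the z axis of lamp_head, either way round below 0.05 rad and angle between the x axis of pane_center and the x axis of lamp_head, either way round below 0.08 rad and linear speed of pane below 0.02 m/s and value of joint retainer below 0.17 rad and distance of amber_center from where it was at the start of the episode below 0.01 m); the robot touches nothing.
It fails at once if the gripper touches the see-through face of the clear glass (contact force between any of the fingers, the arm and pane_face above 0.5 N).
It fails at once if the clear glass is dropped (falls free faster than 0.6 m/s) (linear speed of pane above 0.6 m/s and contact force between the fingers and pane below 0.05 N).
It fails at once if the amber glass is disturbed (moved over 10 mm) (distance of amber_center from where it was at the start of the episode above 0.01 m).
It fails at once if a bystander is moved more than 30 mm (distance of any of tape, junction_box, screwdriver, paint_can, wrench, carton from where it was at the start of the episode above 0.03 m).
It also fails if it takes over 64 s, if anything falls off the work surface, if the arm or the gripper's body presses on something with over 40 N, if the wrist force passes 120 N, or if a joint passes its speed limit or range.

### The arm

A 6-joint arm with a two-finger parallel gripper is mounted at the origin on the work surface. World frame = base frame: x ahead of the robot, y to its left, z up, the work surface at z = 0. Lengths are in m, angles in rad, forces in N, time in s.
With the tool pointing down it reaches from about 0.35 to 0.725 m from the base axis. Payload 4.3 kg.
Tool frame: the origin (TCP) lies at the very end of the fingers, on their centre line; the grasp point (between the pads) lies 19 mm behind it; y points along the fingers, x is the direction in which the jaws open and shut, and the axes are right-handed (so a half turn about y gives the same grasp; the last joint's range is limited). The gripper opens to 85 mm and grips with 20 to 120 N. Pads are 22 mm wide; open, the fingers measure 114 mm over their backs; the gripper's body (76 mm by 85 mm) begins 54 mm behind the grasp point. The pads swing forward as they close: fully open they stand 13 mm farther back than shut.
Start: joints at [1.011, 0.377, 0.081, 1.274, 0, 1.46], TCP at [0.25, 0.518, 0.231] pointing down, gripper open.
Joint ranges: [-2.72, 2.72], [-0.84, 1.66], [-1.02, 1.22], [-1.77, 2.12], [-1.37, 1.28], [-3.14, 3.14]. Speed limits (rad/s): [2.57, 2.57, 3.14, 3.14, 3.14, 3.14].

### API

Orientations are given as a unit quaternion [w, x, y, z].
In Python, from plant import robot gives the robot as it stands. Calls block until the motion is done:
- robot.move_pose(position, orientation): joint-space move of the TCP to a pose.
- robot.move_l(position, feed=0.15, ori=None, max_force=None): straight line of the TCP; ori=None keeps the orientation; feed is the mean speed in m/s. With max_force (N) it stops when the force on the tool has changed by that much, and returns True; else False.
- robot.move_j(angles): joint-space move.
- robot.gripper_open() and robot.grab(grip_force=None): open the fingers fully, or close them until they stop; grip_force is the grip in N (None keeps the last).
- robot.pause(seconds).
- robot.inverse_kinematics(position, orientation): joint angles nearest the present ones, or None.
- robot.get_obs(): the state.
- robot.camera(name): name is "scene" or "side" or "wrist"; returns (picture, depth): 480x640x3 uint8, blue, green, red; 480x640 float32, m along the optical axis (not along the pixel's ray), 0 where there is no reading.
- robot.camera_info(name): a dict with "fx", "fy", "cx", "cy" (pixels), "eye" and "orientation" of the camera in the world; the wrist camera has in their place "hand_eye" (4x4, takes a point from camera to tool coordinates, whose origin is the TCP and whose axes are the tool frame's). Camera axes: x right, y down, z forward; pixel columns grow to the right and rows downward; lengths in m; the calibration is good to about 2 mm. A picture is of the moment at which its call begins: read the wrist's pose just before it. camera_info takes no time and is no camera call.
A pose or a line that the arm cannot do raises robot.Unreachable and nothing moves.
- robot.sign_off(): hands the job in, once; it reports no verdict.
Trained networks look in the newest picture that a camera, given by its name, has taken for a name from the list of things; names that differ only in an ending like _2 or _b are one class to them, and where a whole thing is asked for, a point or a joint stands for the part that bears it (a point fixed in the world has none). Each returns a list of dicts, best first, with "score" (0 to 1); they miss things now and then, are a little off and sometimes report something else, mostly with a low value. They report only what shows in the picture. A call takes as long as a camera call. They do not tell look-alikes from the thing itself.
- robot.spot_in(query, camera): "bbox" ([centre column, centre row, width, height] in pixels, round what is visible of it).
- robot.regions_of(query, camera): "mask" (480x640 bool, what is visible of it) and "bbox" ([centre column, centre row, width, height] in pixels, round what is visible of it).
The state is a dict: "time_s": time; "q": joint angles; "qvel": joint speeds; "joint_torque": joint torques, N m; "tool_pos": TCP position; "tool_rot": TCP orientation; "wrist_force": force on the tool from outside, world axes, zero at the start; "ft_torque": the same for the moment, N m; "opening": opening from 0.0 (shut) to 1.0 (fully open).
Only numpy, scipy, OpenCV 4.12 (cv2) and the standard library are available. Lean on these libraries where they do the work, as an engineer would, in place of code of your own. Each camera call takes 0.05 s, during which the arm holds its last target. There are 200 camera calls.

## Working session

There is one attempt and no reset: what is moved stays moved. The work goes in short steps, each a Python script; the robot and the scene stay as the last script left them, time stands still between calls to the robot, and variables do not carry over. Pictures are saved under pics/ and viewed, about 8 in all and at most 12, crops included, and the job is handed in when it is done.

```bash
ls; mkdir -p pics
cat > h.py <<'E'
import numpy as np, cv2
from scipy.spatial.transform import Rotation as R
from plant import robot
def rot(q): q=np.array(q); return R.from_quat([q[1],q[2],q[3],q[0]])
def quat(M):
    x,y,z,w=R.from_matrix(M).as_quat(); return [w,x,y,z]
def cam(name):
    """picture, per-pixel world points, valid mask"""
    o=robot.get_obs(); i=robot.camera_info(name); im,d=robot.camera(name)
    v,u=np.mgrid[:480,:640]
    P=np.dstack([(u-i['cx'])/i['fx']*d,(v-i['cy'])/i['fy']*d,d])
    if name=='wrist':
        H=np.array(i['hand_eye']); P=P@H[:3,:3].T+H[:3,3]
        P=P@rot(o['tool_rot']).as_matrix().T+np.array(o['tool_pos'])
    else:
        P=P@rot(i['orientation']).as_matrix().T+np.array(i['eye'])
    return im,P,d>0
E
python3 - <<'E'
from h import *
for n in ("scene","side"):
    im,P,v=cam(n); cv2.imwrite(f"pics/{n}.png",im); np.savez(f"{n}.npz",im=im,P=P,v=v)
    print(n,robot.camera_info(n))
    for q in ("pane_center","rack_clear","lamp_head","retainer_knob","amber_center"):
        for r in robot.regions_of(q,n):
            m=r['mask']&v; print(q,round(r['score'],2),np.round(r['bbox']),np.round(np.median(P[m],0),3))
o=robot.get_obs();print(o['tool_rot'],o['time_s']); print(robot.camera_info('wrist'))
E
```

```text
pics
scene {'fx': 570.8618250731516, 'fy': 570.8618250731516, 'cx': 330.01578889286327, 'cy': 241.4609105777688, 'eye': array([ 1.30450138, -0.35064415,  0.81379694]), 'orientation': array([-0.37945075,  0.76581103,  0.46541399, -0.23008785])}
pane_center 0.92 [308. 266.  64.  19.] [0.526 0.003 0.106]
rack_clear 0.57 [310. 299.  76.  66.] [0.546 0.003 0.009]
lamp_head 0.96 [349. 142.  97.  58.] [0.267 0.257 0.161]
lamp_head 0.58 [433. 235.  88.  48.] [0.589 0.261 0.119]
retainer_knob 0.65 [373. 126.  35.  25.] [0.272 0.275 0.233]
retainer_knob 0.64 [450. 222.  34.  18.] [0.599 0.27  0.165]
amber_center 0.59 [197. 313.  60.  30.] [ 0.557 -0.228  0.108]
side {'fx': 492.4241088016768, 'fy': 492.4241088016768, 'cx': 315.4089499626372, 'cy': 246.37002420980735, 'eye': array([ 0.28981835, -0.64864375,  0.65484232]), 'orientation': array([-0.45491021,  0.88111212, -0.11469056,  0.05953329])}
pane_center 0.58 [343. 278.  77.  69.] [0.512 0.002 0.098]
pane_center 0.5 [342. 310.  83.  68.] [ 0.518 -0.004  0.007]
rack_clear 0.6 [341. 307.  84.  73.] [ 0.518 -0.004  0.007]
lamp_head 0.93 [328. 1
[... 202 characters left out ...]
0.228]
retainer_knob 0.6 [348. 172.  28.  21.] [0.601 0.267 0.163]
amber_center 0.74 [411. 375.  99.  85.] [ 0.541 -0.231  0.099]
amber_center 0.5 [344. 279.  74.  71.] [0.513 0.002 0.098]
[ 0.598941   -0.59889266 -0.37595588  0.37583831] 0.6
{'fx': 396.43099535267913, 'fy': 396.43099535267913, 'cx': 322.2895850483025, 'cy': 242.56922337758056, 'hand_eye': array([[ 9.99999664e-01,  2.29961062e-04, -7.86232191e-04,
         4.88032208e-04],
       [ 8.19171925e-04, -2.81555733e-01,  9.59544526e-01,
        -1.41907373e-01],
       [-7.10302158e-07, -9.59544849e-01, -2.81555827e-01,
         7.06854426e-02],
       [ 0.00000000e+00,  0.00000000e+00,  0.00000000e+00,
         1.00000000e+00]])}
```

View pics/scene.png

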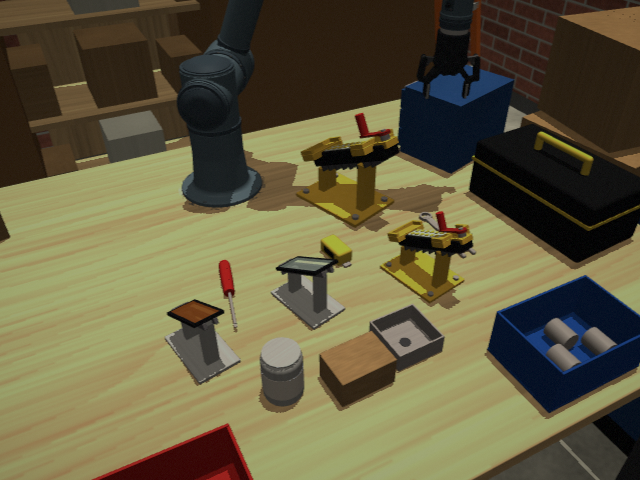

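View pics/side.png

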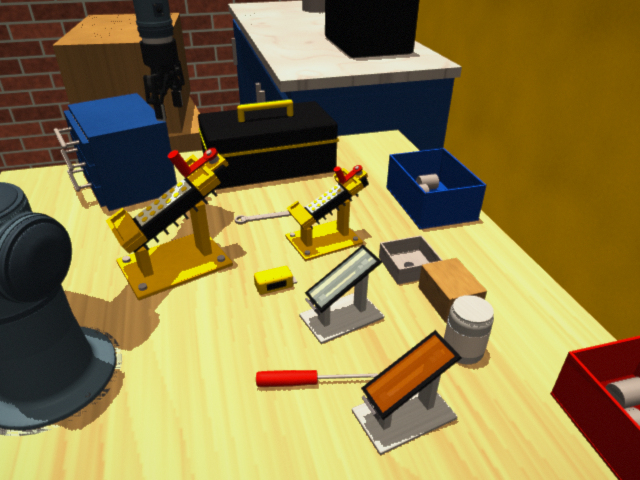

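The pictures show these look-alikes:

| Thing | Choice | Scene pixel | Side pixel | Position |
|---|---|---|---|---|
| Yellow lamp, larger | leave | (349,142) | (169,202) | seat about 0.16 m up |
| Yellow lamp, smaller | use | (433,235) | (328,199) | (0.57, 0.26), about 0.115 m up |
| Pane, clear with grey racks | use | (308,266) | (343,278) | – |
| Pane, amber | leave | (197,313) | (411,375) | – |

Next I'll look at the lamp and the clear pane from close with the wrist camera.

```bash
cat >> h.py <<'E'
def frame(tilt,yaw):
    return (R.from_euler('z',yaw)*R.from_euler('y',-tilt)).as_matrix()  # cols x,y,z of thing
def tool(F,s=1):
    """tool pointing along -z of F, jaws along s*y of F"""
    x=s*F[:,1]; y=-F[:,2]; return np.column_stack([x,y,np.cross(x,y)])
E
python3 - <<'E'
from h import *
q0=robot.get_obs()['q']; print(np.round(rot(robot.get_obs()['tool_rot']).as_matrix(),2).tolist())
F=frame(np.radians(25),0)
for s in (1,-1):
    for p in ([.57,.26,.115],[.52,0,.1]):
        for h in (.2,.02,-.02):
            q=robot.inverse_kinematics(list(np.array(p)+F[:,2]*h),quat(tool(F,s)))
            print(s,p,h,None if q is None else np.round(q,2))
E
```

```text
[[0.43, 0.0, -0.9], [0.9, 0.0, 0.43], [0.0, -1.0, -0.0]]
1 [0.57, 0.26, 0.115] 0.2 [ 0.49 -0.01 -0.33  0.86 -0.2   0.45]
1 [0.57, 0.26, 0.115] 0.02 [ 0.42  0.22 -0.51  0.43 -0.17  0.38]
1 [0.57, 0.26, 0.115] -0.02 [ 0.4   0.29 -0.53  0.35 -0.17  0.37]
1 [0.52, 0, 0.1] 0.2 [-0.21 -0.3  -0.61  0.84  0.09 -0.19]
1 [0.52, 0, 0.1] 0.02 [-0.17  0.01 -0.82  0.31  0.07 -0.15]
1 [0.52, 0, 0.1] -0.02 [-0.16  0.1  -0.84  0.2   0.07 -0.15]
-1 [0.57, 0.26, 0.115] 0.2 [ 0.49 -0.01 -0.33  0.86 -0.2  -2.69]
-1 [0.57, 0.26, 0.115] 0.02 [ 0.42  0.22 -0.51  0.43 -0.17 -2.76]
-1 [0.57, 0.26, 0.115] -0.02 [ 0.4   0.29 -0.53  0.35 -0.17 -2.77]
-1 [0.52, 0, 0.1] 0.2 [-0.21 -0.3  -0.61  0.84  0.09  2.95]
-1 [0.52, 0, 0.1] 0.02 [-0.17  0.01 -0.82  0.31  0.07  2.99]
-1 [0.52, 0, 0.1] -0.02 [-0.16  0.1  -0.84  0.2   0.07  3.  ]
```

Run:
```python
from h import *
F=frame(np.radians(25),0)
for n,p,t in (("lamp",[.57,.26,.115],25),("pane",[.52,0,.1],28)):
    F=frame(np.radians(t),0)
    robot.move_pose(list(np.array(p)+F[:,2]*.17),quat(tool(F)))
    robot.pause(.2)
    im,P,v=cam("wrist"); cv2.imwrite(f"pics/w_{n}.png",im); np.savez(f"w_{n}.npz",im=im,P=P,v=v)
    for q in ("pane_center","rack_clear","lamp_head","retainer_knob"):
        for r in robot.regions_of(q,"wrist"):
            m=r['mask']&v; print(n,q,round(r['score'],2),np.round(r['bbox']),np.round(np.median(P[m],0),3))
            np.save(f"m_{n}_{q}.npy",r['mask'])
print(robot.get_obs()['time_s'])
```

```text
lamp pane_center 0.89 [ 27. 167.  54. 147.] [0.543 0.03  0.117]
lamp rack_clear 0.64 [ 67. 100. 134. 184.] [0.518 0.019 0.007]
lamp lamp_head 0.78 [323. 210. 136. 248.] [0.555 0.267 0.111]
lamp retainer_knob 0.89 [339. 298.  42.  72.] [0.611 0.274 0.166]
pane pane_center 0.56 [327. 206. 104. 178.] [0.51  0.005 0.096]
pane rack_clear 0.66 [326. 134. 124. 129.] [0.469 0.012 0.007]
pane lamp_head 0.56 [609. 269.  60. 212.] [0.567 0.251 0.11 ]
pane retainer_knob 0.68 [630. 346.  18.  61.] [0.616 0.271 0.158]
pane retainer_knob 0.6 [321. 309.  92.  73.] [ 0.71  -0.011  0.058]
3.875
```

```bash
python3 -c "
import cv2,numpy as np
a=[cv2.imread(f'pics/w_{n}.png') for n in('lamp','pane')]
cv2.imwrite('pics/w_both.png',np.vstack([cv2.resize(x,(0,0),fx=.625,fy=.625) for x in a]))"
```

```text
(no output)
```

View pics/w_both.png

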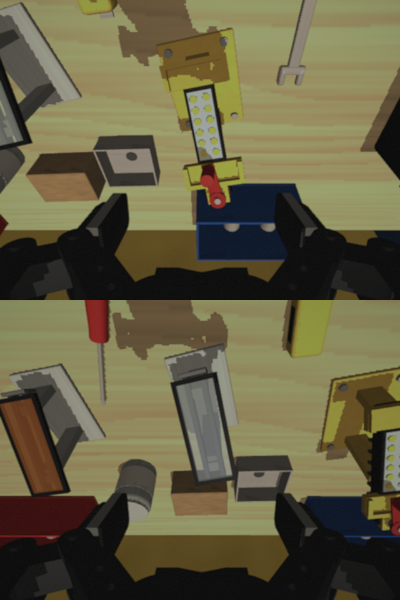

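Run:
```python
from h import *
def rect(X,F,c):
    L=(X-c)@F; return cv2.minAreaRect((L[:,:2]*1000).astype(np.float32)), L
d=np.load("w_pane.npz"); im,P,v=d['im'],d['P'],d['v']
g=im.max(2); m=v&(g<60)&(P[...,2]>.05)&(P[...,2]<.15)&(abs(P[...,0]-.52)<.1)&(abs(P[...,1])<.07)
X=P[m]; c=X.mean(0); u,s,vt=np.linalg.svd(X-c); n=vt[2]*np.sign(vt[2][2])
r=abs((X-c)@n); X=X[r<.003]; c=X.mean(0); u,s,vt=np.linalg.svd(X-c); n=vt[2]*np.sign(vt[2][2]); x=vt[0]*np.sign(vt[0][0])
print("pane border n",len(X),c,"tilt",np.degrees(np.arccos(n[2])),"yaw by n",np.degrees(np.arctan2(-n[1],-n[0])),"by x",np.degrees(np.arctan2(x[1],x[0])))
F=frame(np.radians(28),np.arctan2(x[1],x[0])); q,L=rect(X,F,c); print(q,L.std(0)); print("centre",c+F[:,:2]@(np.array(q[0])/1000))
print("pane ext",np.percentile(L,[1,99],axis=0)*1000)
d=np.load("w_lamp.npz"); im,P,v=d['im'],d['P'],d['v']
b,gg,rr=[im[...,i].astype(int) for i in range(3)]
near=v&(abs(P[...,0]-.57)<.14)&(abs(P[...,1]-.26)<.09)
yel=near&(rr>90)&(gg>70)&(b<70)&(P[...,2]>.07)
foot=near&(rr>70)&(gg>60)&(b<60)&(P[...,2]<.02)&(P[...,2]>.004)
white=near&(b>110)&(P[...,2]>.06)
for nm,m in (("yel",yel),("foot",foot),("white",white)):
    X=P[m]; c=X.mean(0); u,s,vt=np.linalg.svd(X-c,full_matrices=False); x=vt[0]*np.sign(vt[0][0]); n=vt[2]*np.sign(vt[2][2])
    print(nm,m.sum(),c,"yaw",np.degrees(np.arctan2(x[1],x[0])),"tilt",np.degrees(np.arccos(n[2])),"rms",s[2]/len(X)**.5)
# crops
cv2.imwrite("pics/crop.png",np.hstack([cv2.resize(im[90:360,230:430],(0,0),fx=2,fy=2),cv2.resize(np.load("w_pane.npz")['im'][90:360,230:430],(0,0),fx=2,fy=2)]))
```

```text
pane border n 2872 [0.51007043 0.00495061 0.09674103] tilt 27.96362544075907 yaw by n 14.202613557283795 by x 14.099884911129017
((2.38616943359375, -0.49965667724609375), (58.132484436035156, 147.33543395996094), 89.96054077148438) [0.04949244 0.02319114 0.00072211]
centre [0.51223554 0.00497927 0.09786127]
pane ext [[-63.9928702  -29.0451221   -1.70423491]
 [ 75.17663112  27.80318298   1.68934907]]
yel 8012 [0.54060741 0.26343337 0.11102612] yaw 12.898190122571163 tilt 25.239553630965492 rms 0.013085901981644164
foot 3662 [0.5078424  0.24820752 0.00718339] yaw -5.772277023183962 tilt 0.17888130084844228 rms 0.0011901403399111074
white 2803 [0.55295685 0.26544752 0.11138408] yaw 14.278017485018564 tilt 27.82251832739514 rms 0.0024656039362582153
```

View pics/crop.png

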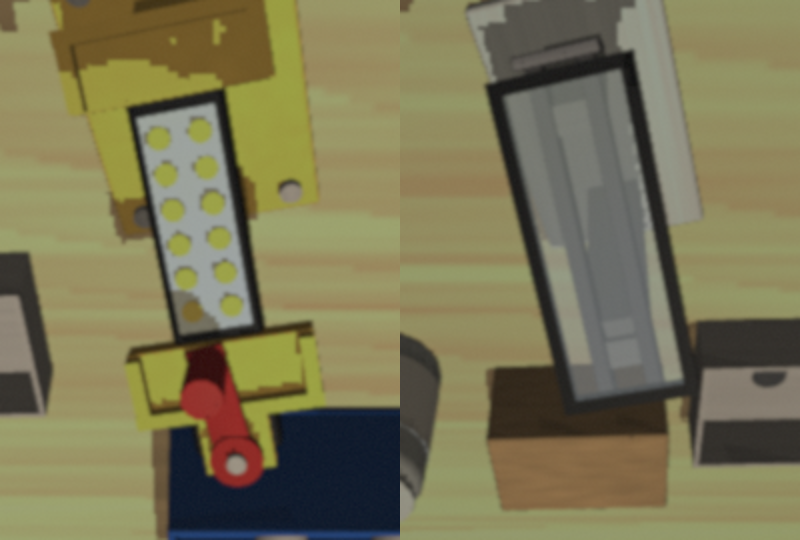

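```bash
cat >> h.py <<'E'
def campose(o):
    i=robot.camera_info('wrist'); H=np.array(i['hand_eye']); Rt=rot(o['tool_rot']).as_matrix()
    return Rt@H[:3,:3], Rt@H[:3,3]+np.array(o['tool_pos'])
def ortho(im,Rc,ec,F,c,h,X=110,Y=60,k=2):
    """picture seen on plane z=h of frame F at c; row = X-x, col = Y-y (k px/mm)"""
    i=robot.camera_info('wrist')
    r,q=np.mgrid[:2*X*k,:2*Y*k]; x=X-r/k; y=Y-q/k
    W=c+(x[...,None]*F[:,0]+y[...,None]*F[:,1]+h*F[:,2])/1000
    C=(W-ec)@Rc
    return cv2.remap(im,(C[...,0]/C[...,2]*i['fx']+i['cx']).astype(np.float32),(C[...,1]/C[...,2]*i['fy']+i['cy']).astype(np.float32),cv2.INTER_LINEAR)
def grid(o,X=110,Y=60,k=2,s=10):
    o=o.copy()
    for t in range(-X,X+1,s): cv2.line(o,(0,(X-t)*k),((6 if t%50 else 14),(X-t)*k),(255,0,255),1)
    for t in range(-Y,Y+1,s): cv2.line(o,((Y-t)*k,0),((Y-t)*k,(6 if t%50 else 14)),(255,0,255),1)
    return o
E
python3 - <<'E'
from h import *
S=[]
for n,p,t,yaw,c,hs in (("lamp",[.57,.26,.115],25,14,[.56,.267,.115],(0,7,13)),("pane",[.52,0,.1],28,14.1,[.512,.005,.0978],(3,))):
    T=frame(np.radians(t),0); Rt=tool(T); tp=np.array(p)+T[:,2]*.17   # commanded view pose
    q=quat(Rt); Rc,ec=campose(dict(tool_rot=q,tool_pos=tp))
    d=np.load(f"w_{n}.npz"); im,P=d['im'],d['P']
    i=robot.camera_info('wrist')
    # verify the reconstructed camera against saved world points
    C=(P[200,320]-ec)@Rc; print(n,C[0]/C[2]*i['fx']+i['cx'],C[1]/C[2]*i['fy']+i['cy'])
    F=frame(np.radians(t),np.radians(yaw))
    for h in hs:
        S.append(grid(ortho(im,Rc,ec,F,np.array(c),h)))
    if n=='lamp':
        b,g,r=[im[...,k].astype(int) for k in range(3)]
        L=(P-np.array(c))@F*1000
        box=d['v']&(abs(L[...,0])<120)&(abs(L[...,1])<60)&(L[...,2]>-30)
        yel=box&(r>90)&(g>70)&(b<70)
        for a0 in range(-90,111,10):
            s=L[yel&(abs(L[...,0]-a0)<5)]
            if len(s)>15: print(a0,len(s),"y",np.round(np.percentile(s[:,1],[1,99]),1),"z",np.round(np.percentile(s[:,2],[5,50,95]),1))
        red=box&(r>90)&(g<60)&(b<60); s=L[red]
        top=s[s[:,2]>43]; print("knob top",len(top),top.mean(0))
        for z0 in range(0,55,5):
            w=s[abs(s[:,2]-z0)<2.5]
            if len(w): print(z0,len(w),np.round(w.mean(0),1),np.round(w.min(0),1),np.round(w.max(0),1))
cv2.imwrite("pics/ortho.png",np.hstack(S)[:, :800*2])
cv2.imwrite("pics/ortho.png",np.hstack([S[0][:, 40:200],S[1][:,40:200],S[2][:,40:200],S[3]])); print(robot.get_obs()['tool_pos'])
E
```

```text
lamp 321.04403955092675 199.7352196681959
-90 125 y [-36.3  17.5] z [ 8.   9.1 10.3]
-80 1623 y [-36.   40.1] z [1.  7.9 9.9]
-70 1506 y [-35.8  39.7] z [0.6 2.  9.2]
-60 1432 y [-35.5  39.4] z [0.4 1.9 9.1]
-50 95 y [-18.3  39. ] z [-17.8   0.5   7.3]
-40 58 y [-18.6  19.4] z [-19.7   0.2   1.9]
-30 33 y [-18.8  19. ] z [-22.    0.1   2. ]
-10 25 y [-41.7   9.2] z [ -0.  186.3 223. ]
0 19 y [-32.1  16. ] z [ -6.3   1.  182.4]
30 88 y [-20.7  16.9] z [-4.9  0.7  1.9]
40 229 y [-40.6  34.8] z [-7.9  1.9 15.3]
50 872 y [-39.6  35.5] z [0.5 2.  9.7]
60 771 y [-39.8  35. ] z [0.5 1.9 9.4]
70 729 y [-40.2  34.5] z [ 0.9  8.3 10. ]
80 142 y [-20.1  28.9] z [-2.1  1.7  3. ]
90 151 y [-19.7  11.2] z [-0.4  1.7 15.7]
100 64 y [-18.7  11. ] z [0.2 1.4 3.1]
knob top 334 [46.79433721 -5.51754018 49.68501004]
5 2 [ 67.7 -22.7   4.6] [ 67.6 -23.3   3.5] [ 67.7 -22.2   5.8]
10 1 [ 84.  -12.5  11.5] [ 84.  -12.5  11.5] [ 84.  -12.5  11.5]
15 754 [80.2 -3.2 15.2] [ 39.9 -13.7  12.6] [100.8   6.8  17.3]
20 5 [55.  -0.1 20.8] [47.8 -5.4 17.5] [79.4  1.4 21.8]
35 2 [46.5  1.7 35.8] [46.4  1.6 34.5] [46.6  1.8 37.1]
40 7 [48.2  1.6 40.3] [46.3  1.1 38.3] [50.6  2.1 41.3]
50 334 [46.8 -5.5 49.7] [ 39.6 -13.6  48.1] [54.9  1.8 51.7]
pane 321.19805904895895 200.84071607279296
[4.40304119e-01 3.44718504e-04 2.50067686e-01]
```

View pics/ortho.png

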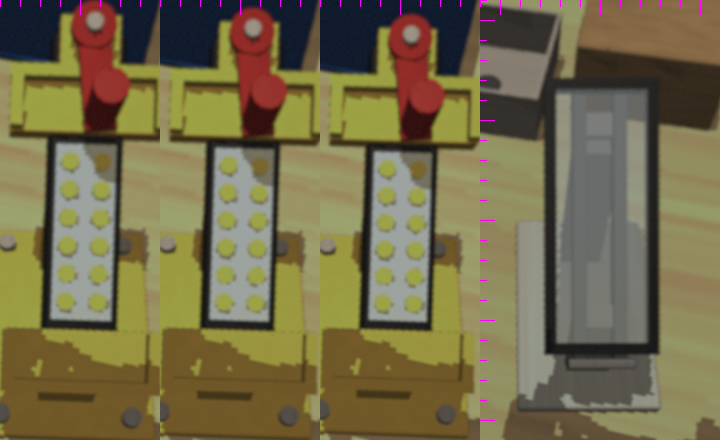

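Lamp frame from the orthos: yaw about 12°, seat about z = 0.1145 (given 0.115), knob top 48 mm above the seat as given, retainer at about 0.08 rad. Everything agrees with the description, so I'll swing the retainer open and look again.

```bash
cat >> h.py <<'E'
_F0=frame(np.radians(25),np.radians(14))
LF=frame(np.radians(25),np.radians(12)); LC=np.array([.56,.267,.115])+_F0@np.array([-5.2,-.4,1.9])/1000
def lp(x,y,z): return LC+LF@np.array([x,y,z])/1000
def knob(a,z): return lp(96-43*np.cos(a),-43*np.sin(a),z)
E
python3 - <<'E'
from h import *
print(LC); Q=quat(tool(LF))
for a,z in ((.08,100),(.08,19),(1.55,19),(1.55,100)): print(robot.inverse_kinematics(list(knob(a,z)),Q))
robot.move_pose(list(knob(.08,110)),Q)
print(robot.move_l(list(knob(.08,19.5)),feed=.1,max_force=15))
robot.grab(25); o=robot.get_obs(); print(o['opening'],o['wrist_force'],(o['tool_pos']-LC)@LF*1000)
for a in np.arange(.2,1.6,.15):
    robot.move_l(list(knob(a,19.5)),feed=.08)
o=robot.get_obs(); print(o['opening'],o['wrist_force'],(o['tool_pos']-LC)@LF*1000)
robot.gripper_open(); robot.move_l(list(knob(1.55,100)),feed=.15)
robot.move_pose(list(lp(0,0,170)),Q); robot.pause(.3)
o=robot.get_obs(); im,P,v=cam("wrist"); cv2.imwrite("pics/lamp2.png",im); np.savez("lamp2.npz",im=im,P=P,v=v,tr=o['tool_rot'],tp=o['tool_pos'])
print(o['time_s'])
E
```

```text
[0.55474484 0.26527749 0.11452437]
[ 0.37016077  0.1192911  -0.37889286  0.64122775 -0.06768335  0.1458864 ]
[ 0.3596717   0.24056515 -0.43187033  0.46635142 -0.06329456  0.13633917]
[ 0.27855079  0.2762948  -0.3332191   0.52586487 -0.02918859  0.0626539 ]
[ 0.28312925  0.16234469 -0.28110248  0.69205681 -0.03111948  0.06680717]
False
0.17539960556502393 [-1.29793608 -0.44550729  2.36662508] [53.13212421 -3.51420861 19.66026905]
0.17359233217573242 [-4.361357    1.17686274  1.29100605] [ 93.43614195 -42.66512168  19.08727719]
11.4083
```

```bash
cat >> h.py <<'E'
PF=frame(np.radians(28),np.radians(14.1)); PC=np.array([.5138,.0055,.0977])
E
python3 - <<'E'
from h import *
robot.move_pose(list(PC+PF[:,2]*.173),quat(tool(PF))); robot.pause(.3)
o=robot.get_obs(); im,P,v=cam("wrist"); np.savez("pane2.npz",im=im,P=P,v=v,tr=o['tool_rot'],tp=o['tool_pos']); print(o['time_s'],(o['tool_pos']-PC)@PF)
L=(P-PC)@PF*1000; g=im.max(2)
m=v&(g<60)&(abs(L[...,0])<80)&(abs(L[...,1])<40)&(abs(L[...,2])<8); s=L[m]
A=np.c_[s[:,:2],np.ones(len(s))]; k=np.linalg.lstsq(A,s[:,2],rcond=None)[0]; print("pane plane",k)
s=s[abs(s[:,2]-A@k)<2.5]
for a in (-50,-25,0,25,50):
    w=s[abs(s[:,0]-a)<8]; print("y at",a,np.round(np.percentile(w[:,1],[1,99]),1))
for b in (-20,0,20):
    w=s[abs(s[:,1]-b)<6]; print("x at",b,np.round(np.percentile(w[:,0],[1,99]),1))
d=np.load("lamp2.npz"); im2,P,v=d['im'],d['P'],d['v']; L=(P-LC)@LF*1000
print("lamp view",(d['tp']-LC)@LF)
b,g,r=[im2[...,k].astype(int) for k in range(3)]
yel=v&(r>90)&(g>70)&(b<75)&(abs(L[...,0])<110)&(abs(L[...,1])<60)&(L[...,2]>-6)&(L[...,2]<12); s=L[yel]
fl=s[abs(s[:,2])<2.5]; A=np.c_[fl[:,:2],np.ones(len(fl))]; print("seat plane",np.linalg.lstsq(A,fl[:,2],rcond=None)[0],len(fl))
for a in (-80,-70,-60,-52,52,60,70,78):
    w=s[abs(s[:,0]-a)<3]; f=w[w[:,2]>4]
    if len(w)>10: print("y at",a,len(w),np.round(np.percentile(w[:,1],[1,99]),1),"fence in",np.round([f[f[:,1]<0][:,1].max(initial=-99),f[f[:,1]>0][:,1].min(initial=99)],1))
for bb in (-25,0,25):
    w=s[(abs(s[:,1]-bb)<8)]; f=w[w[:,2]>5]; fl=w[abs(w[:,2])<2.5]
    print("x at",bb,"fence lo",np.round(np.percentile(f[f[:,0]<0][:,0],[2,98]),1),"hi",np.round(np.percentile(f[f[:,0]>0][:,0],[2,98]),1),"seat",np.round([fl[:,0].min(),fl[fl[:,0]<0][:,0].max(initial=-99),fl[fl[:,0]>30][:,0].min(initial=99),fl[:,0].max()],1))
red=v&(r>90)&(g<60)&(b<60)&(abs(L[...,0]-80)<60)&(abs(L[...,1])<80)&(L[...,2]>42)&(L[...,2]<55)
print("knob top",L[red].mean(0))
S=[]
for n,F,c,h in (("lamp2",LF,LC,0),("lamp2",LF,LC,7),("pane2",PF,PC,3)):
    d=np.load(n+".npz"); Rc,ec=campose(dict(tool_rot=d['tr'],tool_pos=d['tp'])); S.append(grid(ortho(d['im'],Rc,ec,F,c,h,Y=50,k=2)))
cv2.imwrite("pics/ortho2.png",cv2.resize(np.hstack(S),(0,0),fx=1.3,fy=1.3))
E
```

```text
12.8083 [0.00037601 0.00063853 0.17283058]
pane plane [1.51924285e-04 4.68032326e-04 8.75863892e-01]
y at -50 [-29.4  27.3]
y at -25 [-29.3  27.2]
y at 0 [-28.7  27.1]
y at 25 [-28.   27.6]
y at 50 [-28.6  28.3]
x at -20 [-67.3  71.6]
x at 0 [-68.1  71.7]
x at 20 [-67.4  70.6]
lamp view [ 0.00031895 -0.00041343  0.16923304]
seat plane [-0.00089286 -0.00077151 -0.29070702] 6121
y at -80 533 [-38.4  37.8] fence in [-0.3  0.5]
y at -70 837 [-37.9  37.4] fence in [-32.6  32.3]
y at -60 820 [-37.6  37.5] fence in [-32.9  32.3]
y at -52 761 [-37.8  37.2] fence in [-32.6  32.5]
y at 52 634 [-38.1  36.8] fence in [-33.   32.5]
y at 60 608 [-37.6  36.9] fence in [-32.7  32.1]
y at 70 590 [-38.6  36.7] fence in [-8.6 18.1]
y at 78 466 [-38.2  37.6] fence in [-0.3  0.6]
x at -25 fence lo [-80.2 -62.8] hi [64.3 79.3] seat [-74.  -49.6  48.2  74. ]
x at 0 fence lo [-80.2 -74.6] hi [73.2 79.5] seat [-74.   -4.7  30.3  92.5]
x at 25 fence lo [-80.2 -54.4] hi [52.5 79.4] seat [-74.  -49.6  48.2  74. ]
knob top [ 88.08385587 -42.40464276  47.73827338]
```

View pics/ortho2.png

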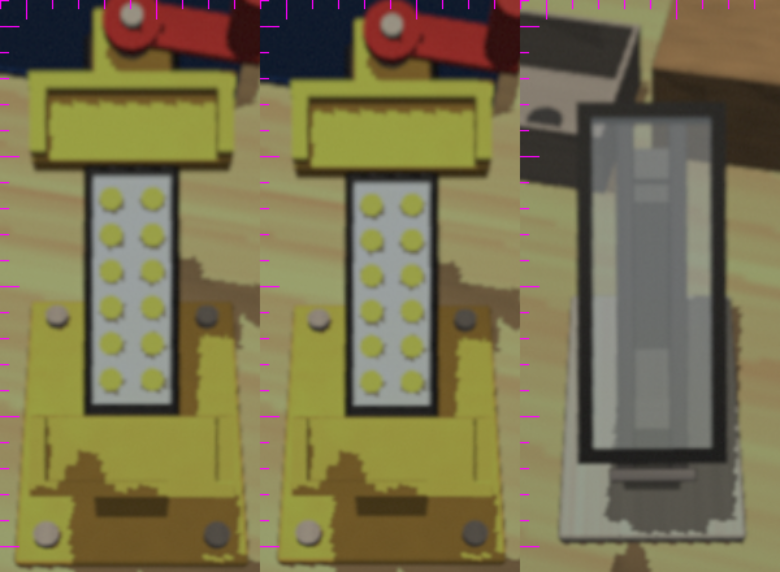

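Lamp centre and yaw are good to about 0.5 mm. The knob sits at about 1.39 rad, which leaves the arm edge clear of the seat. Pane correction is (+1.9, −0.8) mm, and both surfaces read about 1 mm low, so that bias cancels. Next I'll grip the pane and lift it.

```bash
cat >> h.py <<'E'
up=np.array([0,0,.001])
PT=PC+PF@np.array([1.9,-.8,-2.1])/1000-PF[:,2]*0+up; PT=PT  # measured upper-face point lies 3 mm above mid: PC+3 -> read .88
LT=LC+LF@np.array([-.5,-.3,-.3])/1000+up
E
python3 - <<'E'
from h import *
print("pane mid",PT,"lamp seat",LT)
Q=quat(tool(PF)); g=lambda h: list(PT+PF[:,2]*h/1000)
robot.move_l(g(60),ori=Q)
print(robot.move_l(g(-23),feed=.07,max_force=12))
robot.grab(40); o=robot.get_obs(); print(o['opening'],o['wrist_force'],(o['tool_pos']-PT)@PF*1000)
robot.move_l(g(60),feed=.08); robot.pause(.4)
o=robot.get_obs(); print(o['opening'],o['wrist_force'])
W=np.array(g(60)); W[2]+=.07; robot.move_l(list(W))
Q2=quat(tool(LF)); robot.move_pose(list(LT+LF[:,2]*.09),Q2); robot.pause(.3)
o=robot.get_obs(); im,P,v=cam("wrist"); cv2.imwrite("pics/held.png",im); np.savez("held.npz",im=im,P=P,v=v,tr=o['tool_rot'],tp=o['tool_pos'])
print(o['time_s'],o['opening'],o['wrist_force'],(o['tool_pos']-LT)@LF*1000)
Rt=rot(o['tool_rot']).as_matrix(); L=(P-o['tool_pos'])@Rt*1000  # tool coords: x jaws, y fingers, z = -slope
m=v&(im.max(2)<60)&(abs(L[...,1]+20)<20)&(abs(L[...,0])<34)&(abs(L[...,2])<85); s=L[m]; print(len(s),np.round(np.percentile(s,[1,50,99],axis=0),1))
E
```

```text
pane mid [0.51657814 0.00537297 0.09773781] lamp seat [0.55448797 0.26491619 0.11504117]
False
0.6676125883423079 [-3.20850849 -0.59846492  5.48120079] [  0.26404572  -0.09072293 -22.51978939]
0.6688173552230045 [-0.18385673 -0.39625414 -0.88715476]
19.0083 0.6679263202489684 [ 0.1241076  -0.20623381 -1.8339152 ] [ 0.23595822 -1.16614588 90.16054359]
16660 [[-32.7 -39.2 -31.7]
 [  0.2 -24.9  29.2]
 [ 32.8 -18.9  70.3]]
```

View pics/held.png

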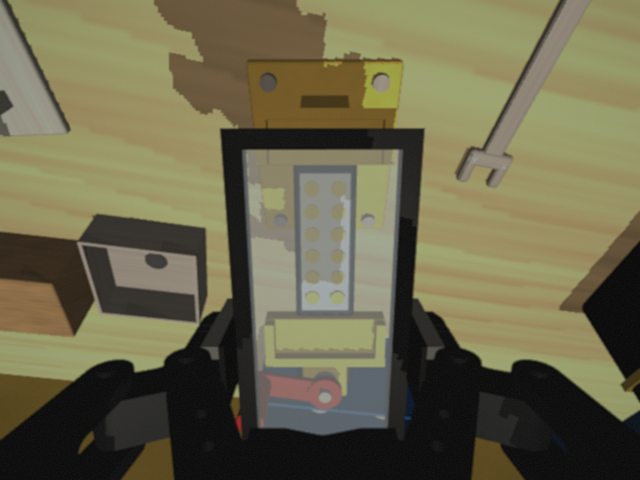

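Run:
```python
from h import *
d=np.load("held.npz"); Rt=rot(d['tr']).as_matrix(); L=(d['P']-d['tp'])@Rt*1000
m=d['v']&(d['im'].max(2)<60)&(abs(L[...,1]+25)<6)&(abs(L[...,0])<33)&(L[...,2]>15)&(L[...,2]<76); s=L[m]
A=np.c_[s[:,[0,2]],np.ones(len(s))]
for _ in range(4):
    k=np.linalg.lstsq(A,s[:,1],rcond=None)[0]; ok=abs(s[:,1]-A@k)<1.5; s,A=s[ok],A[ok]
print("plane (slope x, slope z, y0)",k,len(s))
E=[]
for a in (25,35,45,55,63):
    w=s[abs(s[:,2]-a)<4]; e=np.percentile(w[:,0],[1,99]); E.append(e.mean()); print(a,np.round(e,1))
print("low end",np.percentile(s[abs(s[:,0])<20][:,2],99))
if abs(k[1])>.03 or abs(E[0]-E[-1])>2: raise SystemExit("check")
Q2=quat(tool(LF)); off=np.zeros(3); g=lambda h: list(LT+LF@(off+[0,0,h])/1000)
for h in (30,20):
    robot.move_l(g(h-23+3),feed=.08,ori=Q2); robot.pause(.2); o=robot.get_obs()
    e=(o['tool_pos']-LT)@LF*1000; off[:2]-=np.clip(e[:2],-2,2); print("err",h,e)
robot.move_l(g(4-23+3),feed=.04); robot.pause(.1); o=robot.get_obs(); print((o['tool_pos']-LT)@LF*1000,o['wrist_force'])
print(robot.move_l(g(-1.5-23+3),feed=.015,max_force=4)); o=robot.get_obs(); print((o['tool_pos']-LT)@LF*1000,o['wrist_force'],o['opening'],o['time_s'])
im,P,v=cam("wrist"); cv2.imwrite("pics/placed.png",im[100:460,170:470])
```

```text
plane (slope x, slope z, y0) [ 1.30920989e-02 -1.50552220e-03 -2.47614184e+01] 9641
25 [-28.8  28.3]
35 [-28.8  28.3]
45 [-28.8  28.2]
55 [-28.8  28.3]
63 [-28.7  28.1]
low end 70.28468929077721
err 30 [ 0.49045089  0.10073251 10.45595387]
err 20 [-0.31403457 -0.08363926  0.15054342]
[-1.13095244e-01 -3.07710160e-03 -1.59857448e+01] [-0.23756424  0.98428346 -1.69756825]
True
[  0.36614344   0.10393898 -19.26199308] [-0.81733228 -0.82446913  4.00172061] 0.6686776802668565 21.85
```

View pics/placed.png

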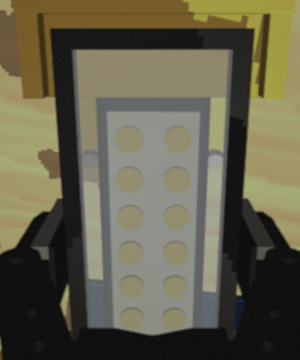

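The pane makes contact at the expected height and sits inside the fences. I'll release it, back off and check.

Run:
```python
from h import *
robot.gripper_open(); robot.pause(.4)
robot.move_l(list(LT+LF[:,2]*.173),feed=.1,ori=quat(tool(LF))); robot.pause(.3)
o=robot.get_obs(); im,P,v=cam("wrist"); cv2.imwrite("pics/after.png",im[60:420,180:480]); print(o['time_s'])
L=(P-LT)@LF*1000; g=im.max(2)
m=v&(g<60)&(abs(L[...,0])<78)&(abs(L[...,1])<34)&(abs(L[...,2]-5)<5); s=L[m]
A=np.c_[s[:,:2],np.ones(len(s))]
for _ in range(3):
    k=np.linalg.lstsq(A,s[:,2],rcond=None)[0]; ok=abs(s[:,2]-A@k)<2; s,A=s[ok],A[ok]
print("plane",k)
for a in (-60,-40,0,40,60):
    w=s[abs(s[:,0]-a)<6]; print("y",a,np.round(np.percentile(w[:,1],[1,99]),1))
w=s[abs(s[:,1])<20]; print("x",np.percentile(w[:,0],[1,99]))
b,g,r=[im[...,k].astype(int) for k in range(3)]
red=v&(r>90)&(g<60)&(b<60)&(abs(L[...,0]-80)<60)&(abs(L[...,1])<80)&(L[...,2]>42)&(L[...,2]<55)
print("knob top",L[red].mean(0))
```

```text
25.0833
plane [-1.27506447e-03 -6.22217318e-04  5.21610823e+00]
y -60 [-28.6  27.5]
y -40 [-28.4  27.3]
y 0 [-28.5  27.5]
y 40 [-28.8  28.5]
y 60 [-28.2  27.3]
x [-70.76564765  67.84787306]
knob top [ 88.0143841  -42.01423783  47.16133322]
```

View pics/after.png

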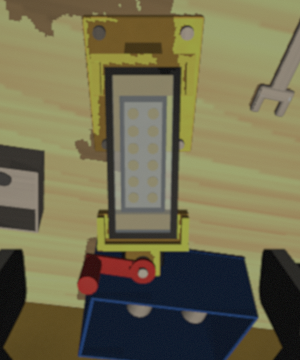

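Run:
```python
from h import *
Q=quat(tool(LF)); K=lambda a,z: list(LT+LF@np.array([96-43*np.cos(a),-43*np.sin(a),z])/1000)
robot.move_pose(K(1.38,100),Q); print(robot.move_l(K(1.38,20),feed=.1,max_force=15))
robot.grab(50); o=robot.get_obs(); print(o['opening'],(o['tool_pos']-LT)@LF*1000)
for a in list(np.arange(1.25,.1,-.15))+[0.02,-.02]: robot.move_l(K(a,20),feed=.06)
robot.pause(.2); o=robot.get_obs(); print(o['opening'],o['wrist_force'],(o['tool_pos']-LT)@LF*1000)
robot.gripper_open(); robot.pause(.2); robot.move_l(K(0,100),feed=.12)
robot.move_pose(list(LT+LF[:,2]*.19),Q); robot.pause(.3)
o=robot.get_obs(); im,P,v=cam("wrist"); cv2.imwrite("pics/final.png",im[60:420,180:480]); print(o['time_s'])
L=(P-LT)@LF*1000
b,g,r=[im[...,k].astype(int) for k in range(3)]
red=v&(r>90)&(g<60)&(b<60)&(abs(L[...,0]-80)<60)&(abs(L[...,1])<80)&(L[...,2]>42)&(L[...,2]<55)
t=L[red].mean(0); print("knob top",t,"angle",np.arctan2(-t[1],96-t[0]))
m=v&(im.max(2)<60)&(abs(L[...,0])<78)&(abs(L[...,1])<34)&(abs(L[...,2]-5)<3); s=L[m]
print("plane",np.linalg.lstsq(np.c_[s[:,:2],np.ones(len(s))],s[:,2],rcond=None)[0],"y",np.percentile(s[abs(s[:,0])<40][:,1],[1,99]),"x",np.percentile(s[abs(s[:,1])<20][:,0],[1,99]))
n,_,_=cam("scene"); a=robot.regions_of("amber_center","scene"); print([(round(q['score'],2),np.round(q['bbox'])) for q in a])
```

```text
False
0.1670953732902464 [ 87.94517771 -42.32307091  20.21941144]
0.16876160405825386 [-21.12934949 -15.20592832  13.45989769] [42.91177733 -3.1594067  19.10587182]
32.575
knob top [52.16924761 -2.84008996 47.05065272] angle 0.06470628441621071
plane [-8.61381687e-04 -4.31896873e-04  5.22978184e+00] y [-28.4727137   27.49031104] x [-70.65185032  67.47185873]
[(0.67, array([197., 313.,  56.,  29.]))]
```

View pics/final.png

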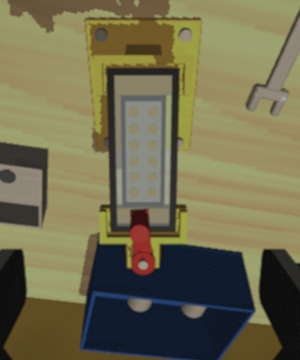

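```bash
python3 -c "
from plant import robot
robot.pause(.2); robot.sign_off(); print(robot.get_obs()['time_s'])"
```

```text
the job is handed in; nothing more can be done
the job is handed in; nothing more can be done
```

The job is handed in, and my last checks put every end condition within its limits. The clock read 32.6 s at the last look; the limit is 64 s. `sign_off` gives no verdict, so this rests on my own measurements.

I used the smaller yellow lamp. I gripped the red knob and swung the retainer open, lifted the clear glass by its long edges and set it in the frame. Then I let go and swung the retainer closed.

| Check | Measured | Limit |
|---|---|---|
| Glass centre along the slope | about −1.5 mm | ±7 mm |
| Glass centre across | about −0.5 mm | ±7 mm |
| Glass tilt from flat | about 0.001 rad | 0.05 rad |
| Glass upper face above seat (6 mm when seated) | 5.2 mm; the camera reads about 1 mm low | pane centre at most 5.5 mm up |
| Retainer angle | about 0.06 rad | 0.17 rad |

- **Amber glass:** it was at the same scene-camera pixels as at the start. I did not measure the other bystanders again.
- **Retainer opening fell short:** I commanded 1.55 rad, but the knob slipped in the pads and it stopped at about 1.39 rad. That still passed the 1.3 rad step and was clear of the seat.
- **Retainer closing may be at its stop:** the arm pushed with about 29 N at the end while the camera read 0.06 rad. The remaining angle is either camera bias or a small true gap.

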